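Hang the yellow guard door on the two pins of the hinge post

TASK

Hang the yellow-framed guard door back on the yellow hinge post of the test nest: lift it out of its parking stand, bring it upright to the post, lower both of its knuckles onto the post's two upright pins at once until it sits fully down, and let go. Do not let the door fall, and leave the blue-framed door in its stand. The door may hang at any swing angle.

Things in the scene. Friction and masses are not known exactly. Their poses are not given: they have to be found in the camera images.
- guard_door: Door to hang: upright leaf, yellow frame, clear window, 0.2-0.4 kg. Origin on its hinge axis at the lower knuckle's lower mouth, z up; panel y -22 to -122, z -12 to +138, x -6 to +6 mm. Knuckles: steel tubes 18 high, bore 22 (28 at the mouth), outside 36 mm, mouths at z 0 and +110. Stands in the slot (15.6 mm wide, walls to 50 mm above bench) of one of two alike black stands; 60 mm lift clears it.
- door_grip (a point): On the yellow door, where to pinch it from above across its 12 mm thickness (door's x): in the plain 36 mm deep top rail, mid-panel, 15 mm below the top edge; at (0, -72, +123) mm in the door's frame, straight above its centre of mass. Axes as the door's.
- hinge_post: Fixed hinge post of the nest: base 165 x 225 x 12 mm, yellow square column (26 mm, 166 mm high, at y = +40), card terminal lying at +x (top at 40 mm). Origin on the axis of its two upright pins, at bench level, z up. Two brackets reach from column to the axis; pin shoulders at z = 40 and 150 mm, brackets 10 mm thick below them. A door shut across the nest has its axes parallel to these.
- lower_pin (a point): Foot of the lower pin, on its shoulder; the hung door's origin comes here. Both pins: oiled steel, 24 mm high, 14 mm thick for 8 mm, then tapering to a 5 mm tip. The lower knuckle must pass in sideways between this pin's tip and the upper bracket (underside 100 mm above this point): bring the door in along +y of the post (or from its -x side) with its origin about 53 mm above here, then lower it.
- spare_door: Not to be used: the same leaf with a blue frame, standing in the other black stand. Origin and axes as for the yellow door: on the hinge axis at the lower knuckle's lower mouth, leaf towards -y.
There are look-alikes about, which are no part of the job. Several things have the shape of the guard_door; the one meant has the colours described above.

How it is judged:
On the way:
1. the yellow door is lifted, upright, above the level of the pins (height (world z) of guard_door above 0.07 m and angle between guard_door's own z axis and vertical below 0.35 rad), for 0.1 s.
At the end, for the whole second after the job is handed in: The yellow door hangs on both pins: its hinge axis within 12 mm of the pin axis, its lower knuckle down on the shoulder within 8 mm, the leaf upright within 8 degrees, released and at rest, at any swing angle (horizontal distance between guard_door and hinge_post below 0.012 m and z of guard_door in the frame of hinge_post between 0.032 and 0.048 m and angle between guard_door's own z axis and vertical below 0.14 rad and linear speed of guard_door below 0.05 m/s and angular speed of guard_door below 0.5 rad/s); the robot touches nothing.
It fails at once if the yellow door is let fall (more than about 4 cm, reaching 0.9 m/s out of the fingers) (linear speed of guard_door above 0.9 m/s and contact force between the fingers and guard_door below 0.2 N).
It fails at once if the blue spare door is shifted by more than 30 mm or tipped by more than 15 degrees (distance of spare_door from where it was at the start of the episode above 0.03 m or angle between spare_door's own z axis and vertical above 0.26 rad).
It also fails if it takes over 35 s, if anything falls off the work surface, if the arm or the gripper's body presses on something with over 40 N, if the wrist force passes 120 N, or if a joint passes its speed limit or range.

ROBOT

A 7-joint arm with a two-finger parallel gripper is mounted at the origin on the work surface; the furniture and walls round the work are solid. World frame = base frame: x ahead of the robot, y to its left, z up, the work surface at z = 0. Lengths are in m, angles in rad, forces in N, time in s.
With the tool pointing down it reaches from about 0.35 to 0.9 m from the base axis. Payload 8.1 kg.
Tool frame: the origin (TCP) lies midway between the tips of the shut fingers; the grasp point (between the pads) lies 19 mm behind it; z points along the fingers, y is the line along which they close (so a half turn about z gives the same grasp; the last joint's range is limited). The gripper opens to 92 mm and grips with 3 to 60 N. Pads are 19 mm wide; open, the fingers measure 130 mm over their backs; the gripper's body (75 mm by 190 mm) begins 47 mm behind the grasp point.
Start: joints at [1.092, 0.434, 0.025, 1.573, -0.012, 1.134, -0.075], TCP at [0.229, -0.581, 0.227] pointing down, gripper open.
Joint ranges: [-2.62, 2.62], [-0.44, 2.09], [-1.27, 1.32], [0.08, 2.57], [-1.32, 4.46], [0.12, 2], [-2.74, 2.74]. Speed limits (rad/s): [2.22, 2.22, 3.01, 3.01, 3.14, 3.14, 3.14].

INTERFACE

Orientations are given as a rotation vector (axis times angle).
In Python, from cell import arm gives the robot as it stands.
- The arm moves only by the tool arm_command, never from a script. Its arguments are lists of equal length, an entry for each row: "dp": the shift along the tool's x, y, z in units of 25 mm (1.0 is 25 mm), a list of three; "angular": the turn, a rotation vector about the tool's x, y, z in units of 0.15 rad (1.0 is 0.15 rad), a list of three; "claw": the opening, from 0 (shut) to 1 (fully open). In form: {"dp": [[x, y, z], ...], "angular": [[rx, ry, rz], ...], "claw": [claw, ...]}. A call has 1 to 10 rows; each row shifts and turns the commanded pose from where the row before left it, along the tool's axes as they then stand; what a row does not reach is not made up. A row lasts 1/10 s, in which the tool goes at most 50 mm and 8.59 degrees, less where a joint would pass 70% of its speed; a pose out of reach is approached as far as the arm can. A call with a number of a shift or a turn outside -1 to 1 is refused whole. A call with a gripper value outside its range is refused whole. The fingers move at their own pace and stop on an object; "force" is the grip in N (left out, the last holds). Time passes only in rows, so rows that do not move let the fingers close. It gives the time, the measured TCP pose, the force, the opening and the grip force at its end, in the units of the state.
- arm.observe(): the state, without advancing time (a new reading comes with each control period).
- arm.get_image(name): name is "scene" or "top" or "wrist"; returns a dict with "frame" (420x560x3 uint8, red, green, blue), "z_map" (420x560 float32, m along the optical axis (not along the pixel's ray), 0 where there is no reading), "K" (3x3 intrinsics, pixels), "R" (3x3) and "t" (3): a world point X has camera coordinates R X + t. Camera axes: x right, y down, z forward; pixel columns grow to the right and rows downward; lengths in m; the calibration is good to about 2 mm. A picture is of the moment at which its call begins.
- arm.sign_off(): hands the job in; it is judged then, once.
The state is a dict: "clock": time; "joints": joint angles; "dq": joint speeds; "joint_efforts": joint torques, N m; "position": TCP position; "ee_rot": TCP orientation; "force": force on the tool from outside, world axes, zero at the start; "ft_torque": the same for the moment, N m; "width": opening from 0.0 (shut) to 1.0 (fully open); "gripper_force": force on a finger pad.
Only numpy, scipy, OpenCV 4.12 (cv2) and the standard library are available. Lean on these libraries where they do the work, as an engineer would, in place of code of your own. Each camera call takes 0.05 s, during which the arm holds its last target. There are 200 camera calls.

## Working session

There is one attempt and no reset: what is moved stays moved. The work goes in short steps, Python scripts to look and compute and a tool call to move; the robot and the scene stay as the last step left them, time stands still between calls to the robot, and variables do not carry over. Pictures are saved under pics/ and viewed, at most 13 in all, crops included, and the job is handed in when it is done.

Besides the shell and the picture viewer there is one more tool, called after "Call:" in YAML: its name, and indented under it one key for each argument. arm_command: Moves the arm, as the interface text tells. Its arguments: {"type":"object","properties":{"dp":{"type":"array","items":{"type":"array","items":{"type":"number"}}},"angular":{"type":"array","items":{"type":"array","items":{"type":"number"}}},"claw":{"type":"array","items":{"type":"number"}},"force":{"type":"number"}},"required":["dp","angular","claw"]}

```bash
mkdir -p pics
cat > h.py <<'E'
import numpy as np, cv2
from cell import arm
def grab(n):
    d=arm.get_image(n); np.savez('last_%s.npz'%n,**d); return d
def save(d,p,crop=None,s=1):
    f=np.asarray(d['frame'])[:,:,::-1]
    if crop: u0,v0,u1,v1=crop; f=f[v0:v1,u0:u1]
    cv2.imwrite(p,cv2.resize(f,None,fx=s,fy=s,interpolation=cv2.INTER_CUBIC))
def cloud(d):
    z=d['z_map']; K=d['K']; v,u=np.mgrid[:z.shape[0],:z.shape[1]]
    c=np.stack([(u-K[0,2])/K[0,0]*z,(v-K[1,2])/K[1,1]*z,z],-1)
    X=(c-d['t'])@d['R']; X[z==0]=np.nan
    return X
E
python3 - <<'E'
from h import *
a=grab('scene');b=grab('top')
im=np.hstack([a['frame'],b['frame']])
cv2.imwrite('pics/s.png',np.asarray(a['frame'])[:,:,::-1]);cv2.imwrite('pics/t.png',np.asarray(b['frame'])[:,:,::-1])
o=arm.observe();print(o)
for d in(a,b):print(d['K'],-d['R'].T@d['t'],d['R'])
E
```

```text
{'clock': 0.1, 'joints': array([ 1.09237896,  0.43513879,  0.02497834,  1.57403026, -0.01161794,
        1.13396641, -0.07507037]), 'dq': array([-0.00030172, -0.00270594,  0.00084658, -0.00401512,  0.00159069,
        0.00040161, -0.00158049]), 'joint_efforts': array([ 3.12748671e-03, -6.69123101e+01,  9.87855233e-01, -3.15138388e+01,
       -6.06334372e-02,  3.76213691e-02,  4.81802306e-05]), 'position': array([ 0.22917982, -0.58096968,  0.22602316]), 'ee_rot': array([-3.08498288e+00, -5.86532778e-01,  5.82999016e-04]), 'force': array([ 0.26617692,  0.27014748, -0.11562768]), 'ft_torque': array([-0.00471351, -0.01405224, -0.00284501]), 'gripper_force': 0.0, 'width': 1.0019142175872053}
[[495.12906141   0.         281.94027097]
 [  0.         495.12906141 218.74085991]
 [  0.           0.           1.        ]] [-0.03735196 -1.0364599   0.69167907] [[ 0.89400729 -0.4477068  -0.01759527]
 [-0.2288317  -0.4224773  -0.87701139]
 [ 0.38521036  0.78808093 -0.48014729]]
[[472.6933178    0.         277.00836805]
 [  0.         472.6933178  207.11018461]
 [  0.           0.           1.        ]] [ 0.25590472 -0.09286069  1.17680138] [[ 0.01766716 -0.99942967 -0.02877843]
 [-0.98870386 -0.01317843 -0.14930172]
 [ 0.14883731  0.03109108 -0.9883728 ]]
```

View pics/s.png

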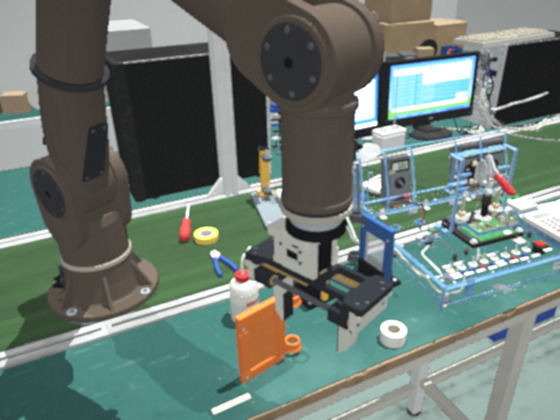

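View pics/t.png

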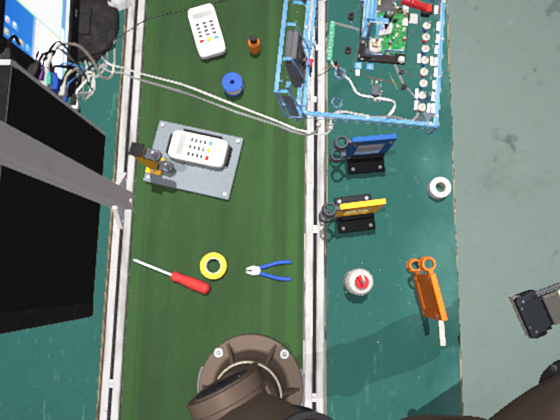

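The top view shows three leaf-shaped things: yellow-framed at (358,208) in a black stand, blue at (368,148) in the other stand, and orange lying or standing at (430,290). The yellow one in a black stand fits the description. The hinge post is at (155,165) on the grey base with the card terminal at (198,148). Next I'll enlarge both in one crop image.

Run:
```python
from h import *
d=dict(np.load('last_top.npz'))
f=d['frame'][:,:,::-1]
A=cv2.resize(f[180:250,300:400],None,fx=4,fy=4,interpolation=cv2.INTER_CUBIC)
B=cv2.resize(f[120:190,120:220],None,fx=4,fy=4,interpolation=cv2.INTER_CUBIC)
cv2.imwrite('pics/c1.png',np.hstack([A,B]))
X=cloud(d); hsv=cv2.cvtColor(d['frame'],cv2.COLOR_RGB2HSV)
m=(hsv[...,0]>15)&(hsv[...,0]<33)&(hsv[...,1]>120)&(hsv[...,2]>100)
n,l,s,c=cv2.connectedComponentsWithStats(m.astype(np.uint8))
for i in range(1,n):
    if s[i,4]>25:
        P=X[l==i];print(s[i],c[i].round(1),np.nanmedian(P,0).round(4),np.nanmin(P,0).round(3),np.nanmax(P,0).round(3))
def reg(name,u0,v0,u1,v1,zl,zh):
    P=X[v0:v1,u0:u1]; k=(P[...,2]>zl)&(P[...,2]<zh); Q=P[k]
    vv,uu=np.nonzero(k)
    if len(Q)>4:
        r=cv2.minAreaRect((Q[:,:2]*1000).astype(np.float32)); print(name,len(Q),Q.mean(0).round(4),np.ptp(Q[:,2]).round(4),r,'px',(uu.mean()+u0).round(1),(vv.mean()+v0).round(1))
reg('doortop',310,185,400,235,.14,.19)
reg('door knuck',310,185,345,235,.1,.14)
reg('door knuck2',310,185,335,235,.1,.19)
reg('posttop',120,120,230,205,.145,.2)
reg('base',120,120,250,205,.008,.016)
reg('term',120,120,250,205,.03,.045)
```

```text
[135 148  27  27 229] [148.9 164.5] [0.5209 0.2496 0.0664] [ 0.511  0.234 -0.005] [0.548 0.302 0.165]
[335 198  51  19 503] [360.4 206.6] [ 0.4172 -0.2483  0.1547] [ 0.397 -0.324 -0.002] [ 0.46  -0.189  0.164]
[200 252  27  28 372] [212.9 265.5] [0.2833 0.0989 0.0176] [ 0.251  0.065 -0.006] [0.318 0.134 0.025]
[431 274  16  46 196] [438.4 296.6] [ 0.2227 -0.4059  0.1486] [ 0.177 -0.421  0.143] [ 0.271 -0.392  0.155]
doortop 400 [ 0.4152 -0.2307  0.1553] 0.0241 ((419.0522766113281, -227.86602783203125), (28.00157356262207, 135.18096923828125), 12.119504928588867) px 355.1 205.7
door knuck 57 [ 0.4033 -0.1794  0.1305] 0.0386 ((402.9595642089844, -182.9523162841797), (50.65350341796875, 29.088218688964844), 69.14580535888672) px 330.5 212.3
door knuck2 102 [ 0.4054 -0.1722  0.1431] 0.0246 ((407.91668701171875, -173.29295349121094), (32.001548767089844, 26.67654037475586), 2.038139581680298) px 327.7 210.5
posttop 376 [0.5297 0.2385 0.1581] 0.0309 ((529.77783203125, 236.59698486328125), (67.63896179199219, 29.9705867767334), 76.97857666015625) px 144.3 152.1
base 2949 [0.5345 0.1547 0.0115] 0.008 ((550.0232543945312, 189.77415466308594), (212.55856323242188, 318.03509521484375), 3.1429035663604736) px 194.8 166.0
term 1809 [0.5647 0.1557 0.0364] 0.0149 ((545.06201171875, 207.75885009765625), (129.84542846679688, 287.090576171875), 23.216676712036133) px 192.9 151.8
```

View pics/c1.png

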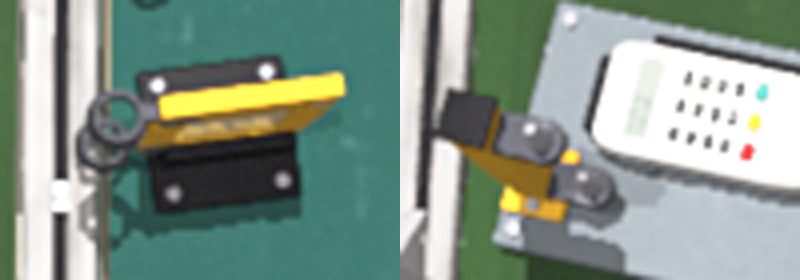

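The crop confirms the target: yellow frame with two steel knuckle rings at crop (115,115) and (100,148), standing in the black stand. The right half shows the post's upper pin at crop (540,138), the lower pin at (590,185) and the black column top at (470,115).

```bash
cat >> h.py <<'E'
def ray(d,u,v,z):
    r=d['R'].T@np.array([(u-d['K'][0,2])/d['K'][0,0],(v-d['K'][1,2])/d['K'][1,1],1]); c=-d['R'].T@d['t']
    return c+r*(z-c[2])/r[2]
E
python3 - <<'E'
from h import *
from scipy.spatial.transform import Rotation as Ro
d=dict(np.load('last_top.npz'))
X=cloud(d); hsv=cv2.cvtColor(d['frame'],cv2.COLOR_RGB2HSV)
m=(hsv[...,0]>18)&(hsv[...,0]<33)&(hsv[...,1]>120)&(hsv[...,2]>205)
m[:,:330]=0;m[:,400:]=0;m[:190]=0;m[225:]=0
v,u=np.nonzero(m);zz=X[m][:,2];print(len(u),np.nanpercentile(zz,[5,25,50,75,95]))
r=cv2.minAreaRect(np.stack([u,v],1).astype(np.float32));print(r)
zt=np.nanmedian(zz)
W=np.array([ray(d,a,b,zt) for a,b in zip(u,v)])[:,:2]
mu=W.mean(0);w,V=np.linalg.eigh(np.cov((W-mu).T));print('top centre',mu,'dir',V[:,1],np.sqrt(w*12))
print('rect',cv2.minAreaRect((W*1000).astype(np.float32)))
for n,a,b,z in[('Kup',328.75,208.75,zt-.01),('pinU',155,154,.174),('pinL',167.3,166,.064),('col',137.5,149,.166),('b1',158.9,120.8,.012),('b2',143.8,181,.012),('b3',243,138,.012),('b4',228,199,.012),('termLL',168,157,.04),('termLR',222,168,.04),('termUR',229,150,.04)]:
    print(n,ray(d,a,b,z).round(4), X[int(round(b)),int(round(a))].round(3))
print(Ro.from_rotvec(arm.observe()['ee_rot']).as_matrix().round(3))
E
```

```text
274 [0.00832075 0.15712933 0.15879394 0.16024274 0.16240939]
((362.5000305175781, 203.50003051757812), (5.82963228225708, 45.76881790161133), 82.87498474121094)
top centre [ 0.41960113 -0.24627184] dir [-0.14051547  0.99007848] [0.01300136 0.09989751]
rect ((419.6091003417969, -246.28135681152344), (12.774890899658203, 99.33489227294922), 7.981817245483398)
Kup [ 0.4086 -0.1741  0.1488] [ 0.43  -0.187 -0.002]
pinU [0.5215 0.2093 0.174 ] [0.523 0.212 0.166]
pinL [0.5209 0.2106 0.064 ] [0.522 0.213 0.058]
col [0.5347 0.2516 0.166 ] [0.534 0.25  0.168]
b1 [0.6527 0.253  0.012 ] [0.656 0.256 0.001]
b2 [0.4937 0.2828 0.012 ] [0.494 0.283 0.009]
b3 [0.6087 0.0339 0.012 ] [0.61  0.034 0.009]
b4 [0.4502 0.0671 0.012 ] [0.45  0.067 0.011]
termLL [0.5496 0.2166 0.04  ] [0.558 0.225 0.009]
termLR [0.5231 0.0807 0.04  ] [0.531 0.086 0.008]
termUR [0.5691 0.0648 0.04  ] [0.573 0.067 0.027]
[[ 0.93   0.367 -0.001]
 [ 0.367 -0.93   0.001]
 [-0.    -0.001 -1.   ]]
```

Call:
arm_command:
  dp:
    - [0, 0, 0]
    - [0, 0, 0]
    - [0, 0, 0]
    - [0, 0, 0]
    - [0, 0, 0]
    - [0, 0, 0]
    - [0, 0, 0]
    - [0, 0, 0]
    - [0, 0, 0]
  angular:
    - [0, 0, -0.99]
    - [0, 0, -0.99]
    - [0, 0, -0.99]
    - [0, 0, -0.99]
    - [0, 0, -0.99]
    - [0, 0, -0.99]
    - [0, 0, -0.99]
    - [0, 0, -0.99]
    - [0, 0, -0.99]
  claw: [0.7, 0.7, 0.7, 0.7, 0.7, 0.7, 0.7, 0.7, 0.7]

```text
clock: 1.0
position: [0.2292, -0.5811, 0.2262]
ee_rot: [-2.051, -2.378, -0.001]
force: [-0.3, 0.0, -0.9]
width: 0.702
gripper_force: 0.0
```

Call:
arm_command:
  dp:
    - [0.93, 0.72, 0]
    - [0.93, 0.72, 0]
    - [0.93, 0.72, 0]
    - [0.93, 0.72, 0]
    - [0.93, 0.72, 0]
    - [0.93, 0.72, 0]
    - [0.93, 0.72, 0]
  angular:
    - [0, 0, 0]
    - [0, 0, 0]
    - [0, 0, 0]
    - [0, 0, 0]
    - [0, 0, 0]
    - [0, 0, 0]
    - [0, 0, 0]
  claw: [0.7, 0.7, 0.7, 0.7, 0.7, 0.7, 0.7]

```text
clock: 1.7
position: [0.3314, -0.4013, 0.2265]
ee_rot: [-2.059, -2.372, -0.0]
force: [-0.3, -0.6, 0.0]
width: 0.704
gripper_force: 0.0
```

Call:
arm_command:
  dp:
    - [0.93, 0.72, 0]
    - [0.93, 0.72, 0]
    - [0.93, 0.72, 0]
    - [0.93, 0.72, 0]
    - [0.93, 0.72, 0]
    - [0, 0, 0]
    - [0, 0, 0]
  angular:
    - [0, 0, 0]
    - [0, 0, 0]
    - [0, 0, 0]
    - [0, 0, 0]
    - [0, 0, 0]
    - [0, 0, 0]
    - [0, 0, 0]
  claw: [0.7, 0.7, 0.7, 0.7, 0.7, 0.7, 0.7]

```text
clock: 2.4
position: [0.4039, -0.2744, 0.2266]
ee_rot: [-2.057, -2.374, 0.001]
force: [-0.6, -1.3, -0.1]
width: 0.702
gripper_force: 0.0
```

```bash
cat >> h.py <<'E'
from scipy.spatial.transform import Rotation as Ro
def go(target,yaw_y):
    "world TCP target; yaw_y: wanted angle (deg) of tool y -> shift units in present tool axes, rotvec units"
    o=arm.observe();M=Ro.from_rotvec(o['ee_rot']).as_matrix()
    a=np.radians(yaw_y);y=np.array([np.cos(a),np.sin(a),0]);z=np.array([0,0,-1.]);x=np.cross(y,z);G=np.stack([x,y,z],1)
    print('t',o['clock'],'pos',o['position'].round(4),'yaw',np.degrees(np.arctan2(M[1,1],M[0,1])).round(2),'tilt',np.degrees(np.arccos(-M[2,2])).round(2),'w',o['width'],'F',o['force'].round(2),'gf',o['gripper_force'],'j',o['joints'].round(2))
    print('rot units',(Ro.from_matrix(M.T@G).as_rotvec()/.15).round(3),'dp now',((M.T@(target-o['position']))/.025).round(3),'dp after rot',((G.T@(target-o['position']))/.025).round(3))
E
python3 - <<'E'
from h import *
go(np.array([.4196,-.2463,.125]),8.08)
d=grab('wrist');save(d,'pics/w1.png')
X=cloud(d); hsv=cv2.cvtColor(d['frame'],cv2.COLOR_RGB2HSV)
m=(hsv[...,0]>18)&(hsv[...,0]<33)&(hsv[...,1]>120)&(X[...,2]>.14)&(X[...,2]<.175)
P=X[m];print(len(P),np.percentile(P[:,2],[5,50,95]))
P=P[abs(P[:,2]-np.median(P[:,2]))<.004]
print(cv2.minAreaRect((P[:,:2]*1000).astype(np.float32)))
E
```

```text
t 2.4 pos [ 0.4039 -0.2744  0.2266] yaw 8.19 tilt 0.03 w 0.7018557071454739 F [-0.59 -1.26 -0.14] gf 0.0 j [ 0.85  0.25 -0.44  1.87  0.12  1.05  0.5 ]
rot units [-0.003 -0.     0.013] dp now [1.022 0.785 4.062] dp after rot [1.024 0.781 4.063]
2482 [0.15298039 0.15919875 0.16036893]
((419.379638671875, -245.40725708007812), (12.088050842285156, 98.55335235595703), 8.132509231567383)
```

View pics/w1.png

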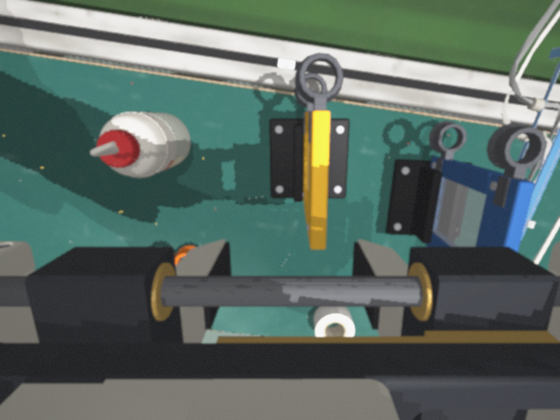

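The wrist view shows the yellow door's top edge from (318,110) to (318,245), its knuckle ring at (318,80), and the blue door well aside at (480,190). Going down to grip.

Call:
arm_command:
  dp:
    - [0.52, 0.39, 0]
    - [0.52, 0.39, 0]
    - [0, 0, 1]
    - [0, 0, 1]
    - [0, 0, 1]
    - [0, 0, 1]
    - [0, 0, 0.03]
    - [0, 0, 0]
  angular:
    - [0, 0, 0]
    - [0, 0, 0]
    - [0, 0, 0]
    - [0, 0, 0]
    - [0, 0, 0]
    - [0, 0, 0]
    - [0, 0, 0]
    - [0, 0, 0]
  claw: [0.7, 0.7, 0.7, 0.7, 0.7, 0.7, 0.7, 0.7]

```text
clock: 3.25
position: [0.419, -0.247, 0.1261]
ee_rot: [-2.06, -2.371, 0.001]
force: [0.4, 0.2, 0.2]
width: 0.7
gripper_force: 0.0
```

Call:
arm_command:
  dp:
    - [0, 0, 0]
    - [0, 0, 0]
    - [0, 0, 0]
    - [0, 0, 0]
    - [0, 0, 0]
    - [0, 0, 0]
    - [0, 0, 0]
    - [0, 0, 0]
  angular:
    - [0, 0, 0]
    - [0, 0, 0]
    - [0, 0, 0]
    - [0, 0, 0]
    - [0, 0, 0]
    - [0, 0, 0]
    - [0, 0, 0]
    - [0, 0, 0]
  claw: [0, 0, 0, 0, 0, 0, 0, 0]
  force: 35

```text
clock: 4.05
position: [0.4196, -0.2462, 0.126]
ee_rot: [2.059, 2.373, 0.0]
force: [-0.1, -0.9, -0.3]
width: 0.13
gripper_force: 35.0
```

Call:
arm_command:
  dp:
    - [0, 0, -0.5]
    - [0, 0, -0.5]
    - [0, 0, -0.5]
    - [0, 0, -0.5]
    - [0, 0, -0.5]
    - [0, 0, -0.5]
    - [0, 0, -0.5]
    - [0, 0, -0.5]
    - [0, 0, 0]
  angular:
    - [0, 0, 0]
    - [0, 0, 0]
    - [0, 0, 0]
    - [0, 0, 0]
    - [0, 0, 0]
    - [0, 0, 0]
    - [0, 0, 0]
    - [0, 0, 0]
    - [0, 0, 0]
  claw: [0, 0, 0, 0, 0, 0, 0, 0, 0]

```text
clock: 4.95
position: [0.4205, -0.2466, 0.2279]
ee_rot: [2.057, 2.371, 0.001]
force: [0.7, 1.0, -2.5]
width: 0.129
gripper_force: 35.0
```

Call:
arm_command:
  dp:
    - [0.3, 0.1, 0]
    - [0.6, 0.2, 0]
    - [0.84, 0.3, 0]
    - [0.84, 0.3, 0]
    - [0.84, 0.3, 0]
    - [0.84, 0.3, 0]
    - [0.84, 0.3, 0]
    - [0.84, 0.3, 0]
    - [0.84, 0.3, 0]
    - [0.84, 0.3, 0]
  angular:
    - [0, 0, 0]
    - [0, 0, 0]
    - [0, 0, 0]
    - [0, 0, 0]
    - [0, 0, 0]
    - [0, 0, 0]
    - [0, 0, 0]
    - [0, 0, 0]
    - [0, 0, 0]
    - [0, 0, 0]
  claw: [0, 0, 0, 0, 0, 0, 0, 0, 0, 0]

```text
clock: 5.95
position: [0.4589, -0.0466, 0.2252]
ee_rot: [-2.058, -2.372, 0.001]
force: [0.4, 1.1, -4.6]
width: 0.134
gripper_force: 35.0
```

Call:
arm_command:
  dp:
    - [0.84, 0.3, 0]
    - [0.84, 0.3, 0]
    - [0.84, 0.3, 0]
    - [0.84, 0.3, 0]
    - [0.6, 0.25, 0]
    - [0.3, 0.1, 0]
    - [0, 0, 0]
    - [0, 0, 0]
    - [0, 0, 0]
    - [0, 0, 0]
  angular:
    - [0, 0, 0]
    - [0, 0, 0]
    - [0, 0, 0]
    - [0, 0, 0]
    - [0, 0, 0]
    - [0, 0, 0.57]
    - [0, 0, 0.8]
    - [0, 0, 0.8]
    - [0, 0, 0.4]
    - [0, 0, 0]
  claw: [0, 0, 0, 0, 0, 0, 0, 0, 0, 0]

```text
clock: 6.95
position: [0.4821, 0.0633, 0.2252]
ee_rot: [-2.475, -1.934, 0.002]
force: [0.6, -0.1, -3.0]
width: 0.132
gripper_force: 35.0
```

Run:
```python
from h import *
go(np.array([.4844,.0626,.226]),-14)
d=grab('wrist');t=grab('top');s=grab('scene')
save(d,'pics/w2.png')
f=np.hstack([cv2.resize(t['frame'][110:210,110:250],(560,400)),])
cv2.imwrite('pics/t2.png',f[:,:,::-1])
```

```text
t 6.95 pos [0.4821 0.0633 0.2252] yaw -13.99 tilt 0.09 w 0.1321164494057575 F [ 0.56 -0.08 -2.96] gf 35.000152587890625 j [ 0.22  0.27 -0.56  1.87  0.16  1.05 -0.65]
rot units [-0.01   0.003  0.001] dp now [-0.005  0.097 -0.031] dp after rot [-0.005  0.097 -0.031]
```

View pics/w2.png

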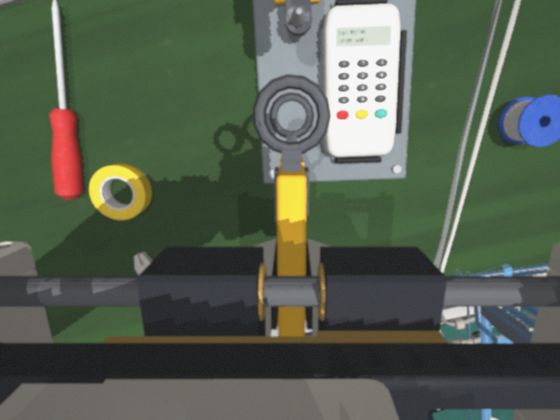

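The wrist view shows the upper knuckle ring at about (292,115), concentric with the lower one (so the leaf is upright), and the pin at (298,15) ahead. Next I'll measure both.

Run:
```python
from h import *
d=dict(np.load('last_wrist.npz'));X=cloud(d)
P=X[60:165,235:345].reshape(-1,3);Q=P[(P[:,2]>.236)&(P[:,2]<.256)]
def circ(Q,n):
    c=cv2.minEnclosingCircle((Q[:,:2]*1000).astype(np.float32));print(n,len(Q),np.percentile(Q[:,2],[5,50,95]).round(4),c)
# ring only: drop arm to the leaf
g=cv2.medianBlur(cv2.cvtColor(d['frame'],cv2.COLOR_RGB2GRAY),3)
k=(X[...,2]>.236)&(X[...,2]<.256);k[160:]=0
k[:,:235]=0;k[:,345:]=0
v,u=np.nonzero(k&(np.mgrid[:420,:560][0]<145));c=cv2.minEnclosingCircle(np.stack([u,v],1).astype(np.float32));print('px circle',c)
print('ring', ray(d,*c[0],.2485)); circ(X[k&(np.mgrid[:420,:560][0]<140)],'ring cloud')
k=(X[...,2]>.168)&(X[...,2]<.19);k[50:]=0
v,u=np.nonzero(k);print(len(u),u.mean() if len(u) else 0,v.mean() if len(v) else 0)
P=X[0:40,275:325];z=P[...,2];print(np.nanmax(z));Q=P[z>np.nanmax(z)-.006];print(Q.mean(0),len(Q))
for n,a,b in[('bl',262,181),('br',405,178)]:print(n,ray(d,a,b,.012))
f=cv2.resize(d['frame'][0:60,260:340],None,fx=8,fy=8,interpolation=cv2.INTER_CUBIC);cv2.imwrite('pics/w2c.png',f[:,:,::-1])
```

```text
px circle ((291.5787048339844, 113.8046646118164), 38.21417236328125)
ring [0.49958975 0.1339008  0.2485    ]
ring cloud 1880 [0.2409 0.2482 0.2494] ((499.3233642578125, 133.31735229492188), 14.956192970275879)
0 0 0
0.06513540463759208
[0.52639347 0.21619822 0.06203756] 61
bl [0.4488158  0.07075218 0.012     ]
br [0.60946723 0.03437524 0.012     ]
```

View pics/w2c.png

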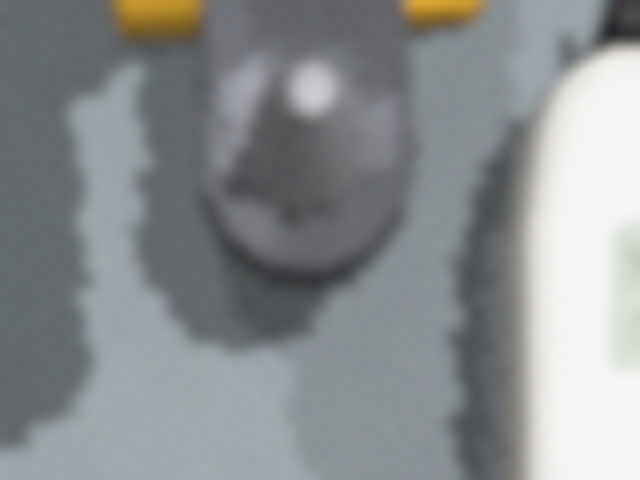

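View pics/t2.png

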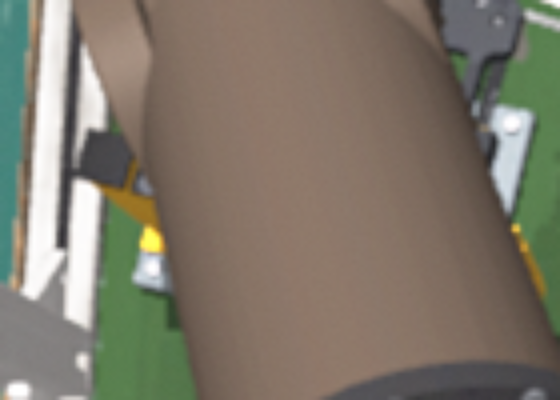

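The crop shows the lower pin's tip at wrist pixel (299,11). In the top view the arm now hides most of the post. I'll lower to passing height, go half the way in, and measure ring against pins in the same view.

Call:
arm_command:
  dp:
    - [0, 0, 0.5]
    - [0, 0.1, 0.58]
    - [0.4, 0, 0]
    - [0.4, 0, 0]
    - [0.4, 0, 0]
    - [0.4, 0, 0]
    - [0, 0, 0]
    - [0, 0, 0]
  angular:
    - [0, 0, 0]
    - [0, 0, 0]
    - [0, 0, 0]
    - [0, 0, 0]
    - [0, 0, 0]
    - [0, 0, 0]
    - [0, 0, 0]
    - [0, 0, 0]
  claw: [0, 0, 0, 0, 0, 0, 0, 0]

```text
clock: 7.9
position: [0.495, 0.1013, 0.1991]
ee_rot: [2.474, 1.936, 0.0]
force: [0.5, 0.8, -2.0]
width: 0.13
gripper_force: 35.0
```

Run:
```python
from h import *
d=dict(np.load('last_wrist.npz'));print('pinL prev',ray(d,299.1,11,.064))
d=grab('wrist');X=cloud(d);go(np.array([.5,.13,.198]),-14)
V=np.mgrid[:420,:560][0]
k=(X[...,2]>.212)&(X[...,2]<.23)&(V<140);k[:,:235]=0;k[:,345:]=0
v,u=np.nonzero(k);c=cv2.minEnclosingCircle(np.stack([u,v],1).astype(np.float32));print('px circle',c,'ring',ray(d,*c[0],.2213))
save(d,'pics/w3.png',(220,0,380,120),5)
```

```text
pinL prev [0.52692892 0.21639866 0.064     ]
t 7.95 pos [0.4949 0.1008 0.199 ] yaw -13.98 tilt 0.02 w 0.12921997827003034 F [-0.61  0.1  -3.39] gf 34.9992960691452 j [ 0.13  0.33 -0.56  1.86  0.2   1.01 -0.75]
rot units [0.    0.003 0.002] dp now [ 1.184 -0.085  0.041] dp after rot [ 1.184 -0.085  0.041]
px circle ((291.18353271484375, 113.65168762207031), 38.006927490234375) ring [0.5122268  0.17206363 0.2213    ]
```

View pics/w3.png

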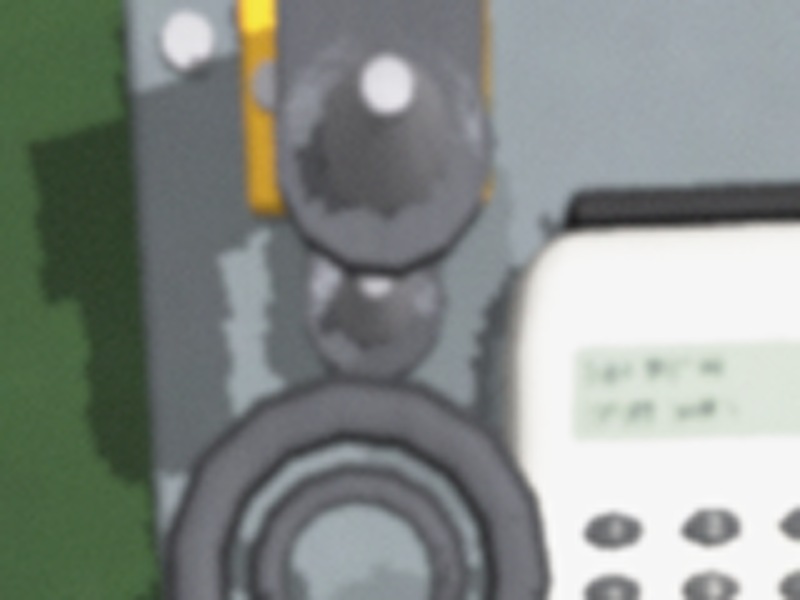

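Run:
```python
from h import *
d=dict(np.load('last_wrist.npz'));X=cloud(d)
print('pinU',ray(d,297.4,16.8,.174),'pinL',ray(d,295.2,56,.064),-d['R'].T@d['t'])
P=X[0:70,260:325].reshape(-1,3)
for lo,hi in((.145,.156),(.160,.18),(.055,.07)):
    Q=P[(P[:,2]>lo)&(P[:,2]<hi)];print(lo,len(Q),Q.mean(0).round(4) if len(Q) else '',np.nanmax(Q[:,2]) if len(Q) else '')
# triangulate upper pin with top cam pixel, ray-ray
t=dict(np.load('last_top.npz'))
s=grab('scene');save(s,'pics/s3.png',(200,130,340,235),5)
```

```text
pinU [0.52654198 0.21670932 0.174     ] pinL [0.52678544 0.21639985 0.064     ] [0.51193116 0.17140655 0.35649902]
0.145 1565 [0.5267 0.219  0.1494] 0.15599789800211625
0.16 449 [0.526  0.2154 0.1675] 0.17527036586717146
0.055 69 [0.5262 0.2152 0.0598] 0.06433889190949398
```

View pics/s3.png

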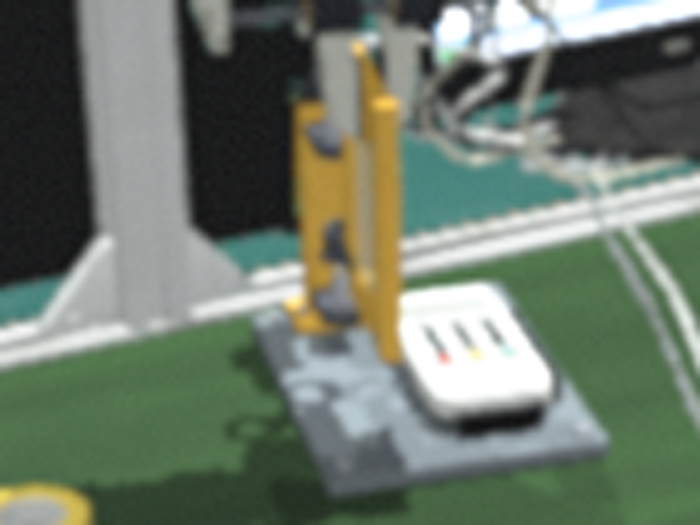

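The scene view shows the leaf upright just in front of the post, with knuckles between the brackets' levels. Both wrist views put the pin axis at (0.5266, 0.2166), so I'll move in 44 mm and check from near.

Call:
arm_command:
  dp:
    - [0.3, 0.05, 0]
    - [0.4, 0.05, 0]
    - [0.4, 0, 0]
    - [0.4, 0, 0]
    - [0.26, 0, 0]
    - [0, 0, 0]
    - [0, 0, 0]
  angular:
    - [0, 0, 0]
    - [0, 0, 0]
    - [0, 0, 0]
    - [0, 0, 0]
    - [0, 0, 0]
    - [0, 0, 0]
    - [0, 0, 0]
  claw: [0, 0, 0, 0, 0, 0, 0]

```text
clock: 8.7
position: [0.5079, 0.1431, 0.1988]
ee_rot: [2.475, 1.935, -0.001]
force: [-0.6, -0.5, -4.4]
width: 0.127
gripper_force: 35.0
```

Run:
```python
from h import *
d=grab('wrist');X=cloud(d);go(np.array([.5092,.1467,.146]),-14)
V=np.mgrid[:420,:560][0]
k=(X[...,2]>.212)&(X[...,2]<.23)&(V<140);k[:,:235]=0;k[:,345:]=0
v,u=np.nonzero(k);c=cv2.minEnclosingCircle(np.stack([u,v],1).astype(np.float32));print('px circle',c,'ring',ray(d,*c[0],.2213))
P=X[75:150,255:325].reshape(-1,3);Q=P[(P[:,2]>.165)&(P[:,2]<.18)];print(len(Q),Q.mean(0))
save(d,'pics/w4.png',(220,40,380,160),5)
```

```text
t 8.75 pos [0.5079 0.1427 0.1988] yaw -13.99 tilt 0.03 w 0.1297003497752877 F [-0.52 -0.45 -3.42] gf 34.99936044216156 j [ 0.05  0.36 -0.56  1.81  0.22  1.03 -0.84]
rot units [-0.001  0.004  0.001] dp now [0.169 0.012 2.114] dp after rot [0.168 0.012 2.114]
px circle ((291.19232177734375, 113.73076629638672), 37.96307373046875) ring [0.52516627 0.21376647 0.2213    ]
240 [0.52639203 0.21701819 0.17011125]
```

View pics/w4.png

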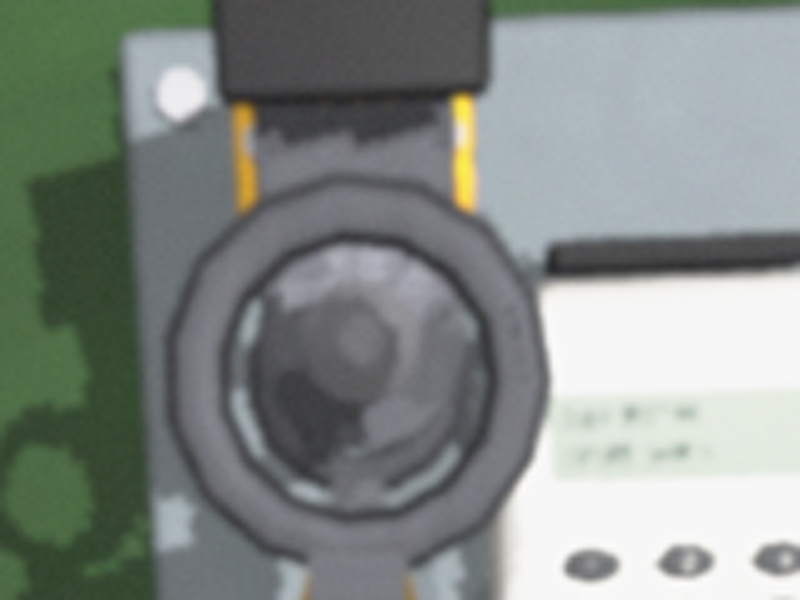

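Through the ring at crop (358,370) the pin tip shows at (355,340), so 3.5 mm further in. Then down slowly.

Call:
arm_command:
  dp:
    - [0.14, 0, 0]
    - [0, 0, 0]
    - [0, 0, 0.25]
    - [0, 0, 0.25]
    - [0, 0, 0.25]
    - [0, 0, 0.25]
    - [0, 0, 0.25]
    - [0, 0, 0.1]
    - [0, 0, 0]
  angular:
    - [0, 0, 0]
    - [0, 0, 0]
    - [0, 0, 0]
    - [0, 0, 0]
    - [0, 0, 0]
    - [0, 0, 0]
    - [0, 0, 0]
    - [0, 0, 0]
    - [0, 0, 0]
  claw: [0, 0, 0, 0, 0, 0, 0, 0, 0]

```text
clock: 9.65
position: [0.5086, 0.1464, 0.1647]
ee_rot: [-2.475, -1.934, 0.001]
force: [-0.4, 0.5, -2.7]
width: 0.126
gripper_force: 35.0
```

Call:
arm_command:
  dp:
    - [0, 0, 0.15]
    - [0, 0, 0.15]
    - [0, 0, 0.15]
    - [0, 0, 0.15]
    - [0, 0, 0.1]
    - [0, 0, 0]
  angular:
    - [0, 0, 0]
    - [0, 0, 0]
    - [0, 0, 0]
    - [0, 0, 0]
    - [0, 0, 0]
    - [0, 0, 0]
  claw: [0, 0, 0, 0, 0, 0]

```text
clock: 10.25
position: [0.5086, 0.1463, 0.1473]
ee_rot: [-2.475, -1.934, 0.001]
force: [-0.8, -0.9, -2.3]
width: 0.13
gripper_force: 35.0
```

Run:
```python
from h import *
d=grab('wrist');X=cloud(d);go(np.array([.5092,.1467,.1447]),-14)
V=np.mgrid[:420,:560][0]
P=X[70:160,250:335].reshape(-1,3)
for lo,hi in((.155,.172),(.172,.18)):
    Q=P[(P[:,2]>lo)&(P[:,2]<hi)];print(len(Q),np.median(Q,0),np.percentile(Q[:,2],[5,50,95]))
```

```text
t 10.3 pos [0.5088 0.1464 0.1476] yaw -13.98 tilt 0.02 w 0.12605048336048377 F [ 0.8   0.4  -4.27] gf 34.99945521354675 j [ 0.03  0.42 -0.54  1.87  0.27  0.92 -0.89]
rot units [-0.002  0.001  0.002] dp now [0.014 0.014 0.114] dp after rot [0.014 0.014 0.114]
3245 [0.52560078 0.2166051  0.16997109] [0.15815982 0.16997109 0.17136557]
187 [0.52636681 0.21721642 0.17331457] [0.17207419 0.17331457 0.17431012]
```

Call:
arm_command:
  dp:
    - [0, 0, 0.05]
    - [0, 0, 0.05]
    - [0, 0, 0]
  angular:
    - [0, 0, 0]
    - [0, 0, 0]
    - [0, 0, 0]
  claw: [0, 0, 0]

```text
clock: 10.6
position: [0.5091, 0.1466, 0.1455]
ee_rot: [2.475, 1.934, 0.001]
force: [-0.8, -0.9, -0.6]
width: 0.126
gripper_force: 35.0
```

Call:
arm_command:
  dp:
    - [0, 0, 0.04]
    - [0, 0, 0]
    - [0, 0, 0]
  angular:
    - [0, 0, 0]
    - [0, 0, 0]
    - [0, 0, 0]
  claw: [0, 0, 0]

```text
clock: 10.9
position: [0.5092, 0.1464, 0.1447]
ee_rot: [2.475, 1.934, 0.001]
force: [-1.9, -2.2, 5.8]
width: 0.127
gripper_force: 35.0
```

Seated: the wrist force has reversed to +5.8 N. Opening and backing straight up.

Call:
arm_command:
  dp:
    - [0, 0, -0.04]
    - [0, 0, 0]
    - [0, 0, 0]
    - [0, 0, 0]
    - [0, 0, 0]
    - [0, 0, 0]
    - [0, 0, 0]
  angular:
    - [0, 0, 0]
    - [0, 0, 0]
    - [0, 0, 0]
    - [0, 0, 0]
    - [0, 0, 0]
    - [0, 0, 0]
    - [0, 0, 0]
  claw: [0.13, 0.18, 0.25, 0.35, 0.5, 0.5, 0.5]

```text
clock: 11.6
position: [0.5088, 0.1464, 0.1452]
ee_rot: [-2.475, -1.934, 0.0]
force: [-0.2, 0.1, 0.1]
width: 0.495
gripper_force: 0.0
```

Call:
arm_command:
  dp:
    - [0, 0, -0.5]
    - [0, 0, -0.8]
    - [0, 0, -0.8]
    - [0, 0, -0.8]
    - [0, 0, -0.8]
    - [0, 0, 0]
    - [0, 0, 0]
    - [0, 0, 0]
  angular:
    - [0, 0, 0]
    - [0, 0, 0]
    - [0, 0, 0]
    - [0, 0, 0]
    - [0, 0, 0]
    - [0, 0, 0]
    - [0, 0, 0]
    - [0, 0, 0]
  claw: [0.5, 0.5, 0.5, 0.5, 0.5, 0.5, 0.5, 0.5]

```text
clock: 12.4
position: [0.5084, 0.1462, 0.2373]
ee_rot: [-2.475, -1.934, 0.002]
force: [0.1, 0.5, -0.5]
width: 0.498
gripper_force: 0.0
```

Run:
```python
from h import *
import time
def m():
    d=grab('wrist');X=cloud(d)
    hsv=cv2.cvtColor(d['frame'],cv2.COLOR_RGB2HSV)
    k=(hsv[...,0]>15)&(hsv[...,0]<33)&(hsv[...,1]>120)&(X[...,2]>.172)&(X[...,2]<.185)
    P=X[k];print(len(P),np.median(P[:,2]),cv2.minAreaRect((P[:,:2]*1000).astype(np.float32)))
    return d
m();d=m();print(arm.observe()['force'],arm.observe()['width'])
save(d,'pics/w5.png')
```

```text
1912 0.17508537452493 ((509.1971130371094, 147.30154418945312), (89.52972412109375, 11.851945877075195), 75.93021392822266)
1940 0.1750491103279227 ((509.17205810546875, 147.41946411132812), (89.2020492553711, 11.829833030700684), 75.90484619140625)
[-0.94612707 -0.98025555 -0.32559367] 0.50014526141941
```

View pics/w5.png

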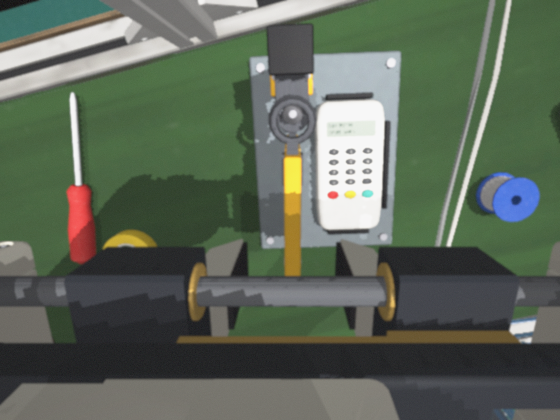

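The door hangs still with the pin showing through the ring at (292,117), and the leaf top at z 0.175 in two readings, unmoving. The gripper is clear, so I'm handing in.

```bash
python3 -c "
from cell import arm
print(arm.sign_off())"
```

```text
the job is handed in; nothing more can be done
None
```

I hung the yellow guard door on both pins of the hinge post, fully down, upright and released, left the blue door untouched in its stand, and handed the job in after about 12.5 s; no verdict came back.

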